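# Click the day-dot dial round to green

### The arm

A 6-joint arm with a two-finger parallel gripper is mounted at the origin on a cart in front of the work surface, level with it; the furniture and walls round the work are solid. World frame = base frame: x ahead of the robot, y to its left, z up, the work surface at z = 0. Lengths are in mm, angles in rad, forces in N, time in s.
With the tool pointing down it reaches from about 275 to 750 mm from the base axis. Payload 10.2 kg.
Tool frame: the origin (TCP) lies midway between the tips of the shut fingers; the grasp point (between the pads) lies 19 mm behind it; z points along the fingers, y is the line along which they close (so a half turn about z gives the same grasp; the last joint's range is limited). The gripper opens to 85 mm and grips with 20 to 120 N. Pads are 22 mm wide; open, the fingers measure 114 mm over their backs; the gripper's body (76 mm by 85 mm) begins 54 mm behind the grasp point. The pads swing forward as they close: fully open they stand 13 mm farther back than shut.
Start: joints at [-1.43, 0.313, 1.498, -0, 1.331, -0.223], TCP at [186.797, -490.65, 231.294] pointing down, gripper open.
Joint ranges: [-2.94, 2.94], [-0.97, 2.17], [0.19, 2.56], [-1.23, 4.37], [0.02, 3.11], [-2.88, 2.88]. Speed limits (rad/s): [2.39, 2.39, 3.01, 3.14, 3.14, 3.14].

### API

Orientations are given as [roll, pitch, yaw] about the fixed x, y, z axes, in that order (R = Rz(yaw) Ry(pitch) Rx(roll)).
In Python, from station import get_state, get_image, sign_off, find_in, trace, tip_of gives the robot as it stands.
- The arm moves only by the tool step_arm, never from a script. Its argument "deltas" is one flat list of numbers, 5 for each row, row after row: the opening, from 0 (shut) to 1 (fully open), then the shift along the tool's x, y, z in mm, then the turn about the tool's z in degrees. A call has 1 to 20 rows; each row is the pose to reach, as a shift and turn from the pose commanded when the call began, along the tool's axes at that moment; what a row does not reach only later rows make up. A row lasts 1/8 s, in which the tool goes at most 62.5 mm and 10.7 degrees, less where a joint would pass 70% of its speed; a pose out of reach is approached as far as the arm can. A call with a gripper value outside its range is refused whole. The fingers move at their own pace and stop on an object; "grip_force" is the grip in N (left out, the last holds). Time passes only in rows, so rows that repeat a pose let the fingers close. It gives the time, the measured TCP pose, the force, the opening and the grip force at its end, in the units of the state.
- get_state(): the state, without advancing time (a new reading comes with each control period).
- get_image(name): name is "scene" or "top" or "wrist"; returns a dict with "color" (480x640x3 uint8, red, green, blue), "fovy" (degrees; the focal length in pixels is half the picture's height over the tangent of half this angle, whatever the lens; pixels are square), "cx", "cy" (the principal point, pixels), "world_from_camera" (4x4, takes a point from camera to world coordinates). Camera axes: x right, y up, looking along -z (the intrinsics and any distortion apply to the point x, -y, -z); pixel columns grow to the right and rows downward; lengths in mm; the calibration is good to about 2 mm. A picture is of the moment at which its call begins. There is no depth.
- sign_off(): hands the job in; it is judged then, once.
Trained networks look in a picture, given as the dict that the camera call returned (one of the last four; its "shot" number tells which), for a name from the list of things; names that differ only in an ending like _2 or _b are one class to them, and where a whole thing is asked for, a point or a joint stands for the part that bears it (a point fixed in the world has none). Each returns a list of dicts, best first, with "conf" (0 to 1); they miss things now and then, are a little off and sometimes report something else, mostly with a low value. They report only what shows in the picture. A call takes as long as a camera call. They do not tell look-alikes from the thing itself.
- find_in(label, picture): "extent" ([centre column, centre row, width, height] in pixels, round what is visible of it).
- trace(label, picture): "pixels" (480x640 bool, what is visible of it) and "extent" ([centre column, centre row, width, height] in pixels, round what is visible of it).
- tip_of(label, picture): "point" ([column, row] in pixels: a listed point, or the origin of a listed thing).
The state is a dict: "t": time; "qpos": joint angles; "qvel": joint speeds; "joint_torque": joint torques, N m; "ee_pos": TCP position; "ee_rot": TCP orientation; "wrist_force": force on the tool from outside, world axes, zero at the start; "wrist_torque": the same for the moment, N m; "grip_width": opening from 0.0 (shut) to 1.0 (fully open); "grip_force": force on a finger pad.
Only numpy, scipy, OpenCV 4.12 (cv2) and the standard library are available. Lean on these libraries where they do the work, as an engineer would, in place of code of your own. Each camera call takes 0.05 s, during which the arm holds its last target. There are 200 camera calls.

### The job

The day-dot dial by the leftovers still shows another day: set it to green. Flick the white star wheel round by its lobes with a fingertip, click by click, either way round, until the green lobe has clicked to rest at the black pointer, without letting green go past the pointer. Do not lift or shove the dial, and leave everything else where it stands.

Things in the scene. Friction and masses are not known exactly. Their poses are not given: they have to be found in the camera images.
- wheel_center (a point): Centre of the white star wheel, on its vertical axis, half-way up its lobes, 48 mm above the worktop. Disc of 36 mm radius, 24 mm thick (36 to 60 mm above the worktop), with 7 equal lobes, each 12 mm wide, round end 50 mm from the axis; about 31 mm open between lobe ends. Axis cap up to 64 mm. Frame fixed to the foot: the pointer lies at -x, z up.
- gap (a point): Point fixed to the foot on the side opposite the pointer, 44 mm from the axis, 48 mm above the worktop: at every click stop it is midway between two lobes. A fingertip moved straight past here, square to the radius, its inner side 38 to 42 mm from the axis, from 50 mm before to about 40 mm beyond, 4 mm lower or higher, pushes one lobe along and slips off it: one click.
- pointer (a point): Inner end of the pointer's white arrow tip, 64 mm above the worktop, 54 mm from the wheel's axis, on a black post (10 x 14 mm, 60 to 70 mm from the axis, up to 66 mm high) that is part of the dial's foot.
- green_lobe (a point): Top of the green lobe of the wheel, 42.5 mm from the axis, 60 mm above the worktop. Lobe colours, going counter-clockwise seen from above: green, orange, purple, blue, yellow, red, brown.
- wheel (a joint): Wheel angle, rad, growing counter-clockwise seen from above; 0 (or -6.283 after going the other way) with green at the pointer. Click stops every 0.8976, one per lobe; a spring pulls it to the nearest stop. Leaving a stop takes up to 7 N on a lobe end; past half-way it snaps on to the next. Starts at -1.795, -2.693, -3.590 or -4.488: 2 to 5 clicks below 0.
- dial: The day-dot dial's round grey foot carrying the wheel: 62 mm radius, top 30 mm above the worktop, loose, about 2.2 kg, held by its weight alone. Origin at the centre of its underside, on the wheel's axis; the pointer lies at -x, z up. Turned up to 0.6 rad from the pointer facing the robot.
- salt: Salt shaker with grey top, 44 mm across, 90 mm high, standing 17 to 22 cm to one side of the dial; origin at the centre of its underside. Bystander.
- timer: Cream egg timer, 64 mm across, 73 mm high, standing 17 to 22 cm to the other side of the dial; origin at the centre of its underside. Bystander.
- leftovers: Dark plate with leftovers, 220 mm across, 42 mm high, on the right; origin at the centre of its underside. Bystander.
- clip: Flat jar lid with a red ring and wire clip, 86 x 130 x 14 mm, lying to the left of the dial; origin at the centre of its underside. Bystander.
Not all that is in view belongs to the job. Of the things that look like the dial, the smallest one is meant.

How it is judged:
By the outcome, as a careful person would: the job done as asked, in the order asked, and still so for the second after the job is handed in, with the robot touching nothing.
It also fails if it takes over 42 s, if anything falls off the work surface, if the arm or the gripper's body presses on something with over 40 N, if the wrist force passes 120 N, or if a joint passes its speed limit or range.

## Working session

There is one attempt and no reset: what is moved stays moved. The work goes in short steps, Python scripts to look and compute and a tool call to move; the robot and the scene stay as the last step left them, time stands still between calls to the robot, and variables do not carry over. Pictures are saved under pics/ and viewed, at most 10 in all, crops included, and the job is handed in when it is done.

Besides the shell and the picture viewer there is one more tool, called by a JSON object that holds its "method" and its "body", one argument or row to a line. step_arm: Moves the arm, as the interface text tells. Its arguments: {"type":"object","properties":{"deltas":{"type":"array"},"grip_force":{"type":"number"}},"required":["deltas"]}

```bash
mkdir -p pics; cat > h.py <<'E'
import numpy as np, cv2
from station import *
def ray(p,uv):
    f=p["color"].shape[0]/2/np.tan(np.radians(p["fovy"])/2)
    T=np.array(p["world_from_camera"]); d=np.array([(uv[0]-p["cx"])/f,-(uv[1]-p["cy"])/f,-1.0])
    return T[:3,3],T[:3,:3]@d
def at(p,uv,z):
    o,d=ray(p,uv); return (o+d*(z-o[2])/d[2]).round(1)
def save(p,n): cv2.imwrite("pics/"+n,p["color"][:,:,::-1])
E
python3 - <<'E'
from h import *
s=get_state(); print(s["ee_pos"],s["ee_rot"],s["t"])
for n in("top","scene"):
    p=get_image(n); save(p,n+"1.png"); print(n,[k for k in p],np.array(p["world_from_camera"])[:3,3])
    for l,z in(("dial",0),("wheel_center",48),("pointer",64),("green_lobe",60),("gap",48),("salt",0),("timer",0),("leftovers",0),("clip",0)):
        for r in tip_of(l,p): print(l,np.round(r["point"]),round(r["conf"],2),at(p,r["point"],z))
    for r in find_in("dial",p): print("ext",np.round(r["extent"]),round(r["conf"],2))
E
```

```text
[ 186.7498442  -490.38662561  230.72731751] [-3.14032590e+00 -2.57186407e-04  3.63811765e-01] 0.0
top ['color', 'fovy', 'cx', 'cy', 'world_from_camera', 'shot'] [ 427.30534849  -19.03472221 1404.42047867]
dial [286. 200.] 0.85 [695.3  83.5   0. ]
dial [373. 186.] 0.74 [ 734.  -140.4    0. ]
dial [294. 273.] 0.63 [507.4  58.6   0. ]
wheel_center [284. 197.] 0.97 [693.4  83.9  48. ]
wheel_center [293. 273.] 0.86 [505.8  58.   48. ]
wheel_center [380. 180.] 0.6 [ 739.7 -153.4   48. ]
pointer [292. 296.] 0.97 [450.6  59.4  64. ]
pointer [251. 196.] 0.93 [690.5 164.4  64. ]
pointer [353. 165.] 0.81 [772.5 -84.8  64. ]
green_lobe [261. 196.] 0.69 [692.8 141.   60. ]
green_lobe [280. 272.] 0.59 [507.7  89.7  60. ]
gap [298. 256.] 0.69 [548.2  48.8  48. ]
gap [307. 194.] 0.68 [700.6  27.5  48. ]
gap [405. 186.] 0.67 [ 723.7 -214.7   48. ]
timer [374. 278.] 0.58 [ 497.3 -143.3    0. ]
leftovers [470. 235.] 0.82 [ 609.5 -387.3    0. ]
clip [157. 290.] 0.78 [460.9 402.5   0. ]
clip [293. 255.] 0.18 [552.8  63.1   0. ]
ext [376. 185.  68.  67.] 0.94
ext [283. 199.  73.  69.] 0.75
ext [295. 276. 
[... 480 characters left out ...]
]
pointer [327. 284.] 0.7 [439.2  65.5  64. ]
green_lobe [239. 246.] 0.71 [703.5 130.2  60. ]
green_lobe [286. 192.] 0.67 [ 768.8 -114.4   60. ]
green_lobe [297. 279.] 0.59 [508.  104.8  60. ]
gap [271. 226.] 0.9 [705.7  11.2  48. ]
gap [297. 265.] 0.84 [548.2  62.6  48. ]
gap [319. 186.] 0.71 [ 723.2 -214.2   48. ]
salt [294. 280.] 0.62 [548.  78.   0.]
salt [262. 322.] 0.61 [507.9 230.7   0. ]
timer [355. 247.] 0.8 [ 503.8 -130.3    0. ]
leftovers [381. 188.] 0.6 [ 610.1 -394.9    0. ]
clip [227. 377.] 0.79 [457.  388.6   0. ]
clip [313. 274.] 0.28 [522.9  26.2   0. ]
ext [300. 201.  59.  54.] 0.98
ext [313. 282.  50.  48.] 0.84
ext [257. 250.  56.  59.] 0.68
ext [231. 375.  34.  45.] 0.65
```

Three candidates in the top picture: (294,273), (284,199) and (376,185). The smallest, 46 px wide and between the timer and the salt, is at (294,273). I'll check it in a close crop.

```bash
python3 - <<'E'
import cv2,numpy as np
a=cv2.imread("pics/top1.png")[150:320,220:420]; b=cv2.imread("pics/scene1.png")[235:335,240:370]
a=cv2.resize(a,(480,408),interpolation=3)
b=cv2.resize(b,(320,246),interpolation=3)
c=np.zeros((600,800,3),np.uint8); c[:408,:480]=a; c[:246,480:]=b
d=cv2.imread("pics/top1.png")[240:310,255:335]; c[300:580,480:800]=cv2.resize(d,(320,280),interpolation=3)
cv2.imwrite("pics/crop1.png",c)
E
```

```text
(no output)
```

View pics/crop1.png

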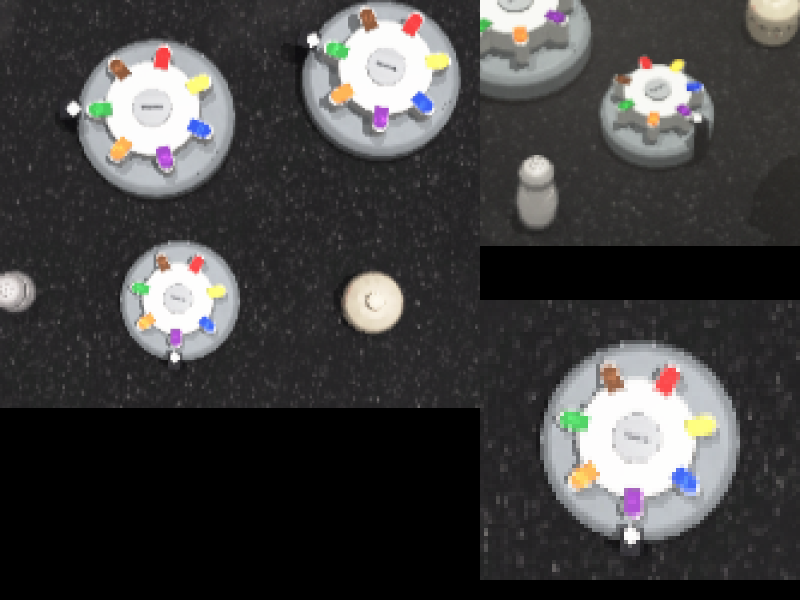

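The smallest dial is at top (294,273), with purple at its pointer at (292,296), facing the robot. Green is two lobes clockwise of the pointer, at (279,270), so the wheel needs 2 clicks counter-clockwise, which means a sweep towards +y on the far side. Next I'll move over it with the fingers shut.

```bash
python3 - <<'E'
from h import *
s=get_state(); p=get_image("wrist"); T=np.array(p["world_from_camera"])
y=s["ee_rot"][2]; R=np.array([[np.cos(y),np.sin(y),0],[np.sin(y),-np.cos(y),0],[0,0,-1]])
print("cam in tool",R.T@(T[:3,3]-s["ee_pos"]),"look",R.T@-T[:3,2],"fovy",p["fovy"])
for t in([560,-10,231],[440,60,231]): print(t,R.T@(np.array(t)-s["ee_pos"]))
E
```

```text
cam in tool [  82.58461042   -1.03318642 -142.31464885] look [-0.31970163  0.00181244  0.94751653] fovy 71.31577900067056
[560, -10, 231] [ 5.19788554e+02 -3.16374154e+02  2.83900416e-01]
[440, 60, 231] [ 4.32552700e+02 -4.24494021e+02  2.83900416e-01]
```

{"method": "step_arm", "body": {
  "deltas": [0,45,-26,0,2,0,90,-53,0,4,0,135,-80,0,6,0,180,-106,0,8,0,225,-134,0,10,0,270,-160,0,12,0,315,-190,0,14,0,360,-216,0,16,0,405,-243,0,18,0,450,-270,0,20,0,490,-295,0,21,0,520,-316,0,21,0,520,-316,0,21,0,520,-316,0,21],
  "grip_force": 40
}}

```text
t: 2.9
ee_pos: [560.1, -10.7, 231.2]
ee_rot: [3.141, 0.0, -0.003]
wrist_force: [-0.9, -0.1, 0.3]
grip_width: 0.004
grip_force: 0.0
```

```bash
python3 - <<'E'
from h import *
s=get_state(); print(s["t"],s["ee_pos"],s["ee_rot"],s["grip_width"])
p=get_image("wrist"); save(p,"w1.png")
for l,z in(("dial",0),("wheel_center",48),("pointer",64),("green_lobe",60),("gap",48)):
    for r in tip_of(l,p): print(l,np.round(r["point"]),round(r["conf"],2),at(p,r["point"],z))
E
```

```text
2.9 [560.05805409 -10.69003434 231.18232695] [ 3.14140135e+00  3.94548538e-04 -2.77577235e-03] 0.0038568257075185116
dial [260. 251.] 0.94 [500.1  58.2   0. ]
dial [459.  24.] 0.93 [ 735.3 -148.1    0. ]
dial [217.  73.] 0.58 [692.5  90.7   0. ]
dial [116. 246.] 0.34 [507.9 227.5   0. ]
wheel_center [252. 269.] 0.79 [498.8  58.   48. ]
wheel_center [199.  62.] 0.56 [694.7  92.   48. ]
wheel_center [115. 245.] 0.55 [525.9 198.3  48. ]
pointer [96. 65.] 0.8 [690.2 173.2  64. ]
pointer [253. 320.] 0.65 [446.   58.3  64. ]
green_lobe [120.  67.] 0.71 [689.3 155.7  60. ]
green_lobe [208. 263.] 0.61 [510.9 100.2  60. ]
gap [558.  28.] 0.96 [ 720.8 -215.1   48. ]
gap [270.  61.] 0.92 [695.8  30.8  48. ]
gap [250. 228.] 0.66 [544.4  57.9  48. ]
```

View pics/w1.png

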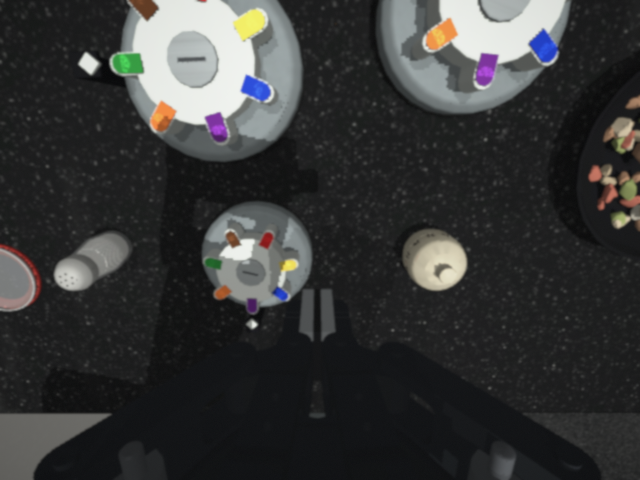

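Wrist view: the small dial is at (251,270) with purple at the pointer (252,323). The shut fingertips, at (317,290), are about 16 mm across along y, which suits a sweep with tool x held radial. I'll refine the centre and yaw from the lobe colours.

```bash
python3 - <<'E'
from h import *
p=get_image("wrist"); hsv=cv2.cvtColor(p["color"],cv2.COLOR_RGB2HSV)
m=((hsv[...,1]>120)&(hsv[...,2]>40)).astype(np.uint8); m[:, :195]=0; m[:,310:]=0; m[:220]=0; m[330:]=0
n,l,st,c=cv2.connectedComponentsWithStats(m)
P=[]
for i in range(1,n):
    if st[i,4]>25: P.append(at(p,c[i],60)[:2]); print(c[i].round(1),st[i,4],hsv[l==i].mean(0).round(),P[-1])
P=np.array(P)
A=np.c_[2*P,np.ones(len(P))]; s=np.linalg.lstsq(A,(P**2).sum(1),rcond=None)[0]
C=s[:2]; print("centre",C,"r",np.sqrt(s[2]+C@C)); a=np.degrees(np.arctan2(*(P-C).T[::-1]))
print(a, "mod",np.sort(a%(360/7)))
g=cv2.cvtColor(p["color"],cv2.COLOR_RGB2GRAY)[312:335,240:270]
k=np.argwhere(g>150); u=k.mean(0)[::-1]+[240,312]; q=at(p,u,65)[:2]; print("post",u,q,np.degrees(np.arctan2(*(q-C)[::-1])),np.linalg.norm(q-C))
# second view
p=get_image("top"); hsv=cv2.cvtColor(p["color"],cv2.COLOR_RGB2HSV)
E
```

```text
[232.1 239.1] 96 [ 11. 150. 113.] [536.2  73.6]
[266.1 240. ] 129 [  1. 187. 134.] [535.2  40.1]
[212.8 263.1] 106 [ 64. 160.  98.] [510.5  95.3]
[287.3 265.1] 122 [ 27. 150. 215.] [508.2  19.9]
[222.2 292.4] 126 [ 11. 176. 159.] [477.3  88.9]
[280.1 293.8] 115 [115. 190. 170.] [475.5  28.4]
[251.6 305.3] 92 [140. 166.  94.] [462.   59.1]
centre [500.71275447  57.88892783] r 38.77013209175844
[  23.88014468  -27.2852172    75.33921909  -78.85046362  127.05209255
 -130.53012956  178.20816932] mod [23.75558473 23.88014468 23.91064766 23.92245503 24.00667923 24.14335423
 24.19494969]
post [252.84848485 324.54545455] [441.7  58.2] 179.69798126287938 59.01357433296613
```

```bash
python3 - <<'E'
from h import *
print({k:v for k,v in get_image("wrist").items() if k not in("color","world_from_camera")})
for nm,(x0,x1,y0,y1) in(("top",(268,318,245,300)),("scene",(288,336,255,290))):
    p=get_image(nm); hsv=cv2.cvtColor(p["color"],cv2.COLOR_RGB2HSV); print(nm,p["cx"],p["cy"],p["fovy"])
    m=np.zeros((480,640),np.uint8); m[y0:y1,x0:x1]=((hsv[...,1]>110)&(hsv[...,2]>40))[y0:y1,x0:x1]
    n,l,st,c=cv2.connectedComponentsWithStats(m); P=[]
    for i in range(1,n):
        if st[i,4]>5: P.append(at(p,c[i],60)[:2]); print(c[i].round(1),st[i,4],P[-1])
    P=np.array(P)
    if len(P)<4: continue
    s=np.linalg.lstsq(np.c_[2*P,np.ones(len(P))],(P**2).sum(1),rcond=None)[0]
    C=s[:2]; print("centre",C,"r",np.sqrt(s[2]+C@C)); a=np.degrees(np.arctan2(*(P-C).T[::-1])); print(a%(360/7))
E
```

```text
{'fovy': 71.31577900067056, 'cx': 316.82610653956493, 'cy': 238.412204133467, 'shot': 7}
top 323.5245814409201 233.21938116632322 46.612348039414655
[288.2 259.6] 9 [537.2  70.4]
[301.4 259.8] 29 [537.   38.5]
scene 314.309547776037 239.8135421605301 53.3906570038534
[307. 260.] 21 [535.   39.5]
[319.5 261. ] 22 [508.5  19.1]
[297.7 267. ] 11 [535.7  74.1]
[326.5 269.7] 19 [475.   28.6]
[299.1 277.1] 12 [509.6  95.8]
[322.2 279.5] 12 [461.3  60.4]
[310.1 282.9] 20 [476.1  89.9]
centre [500.22800783  57.99428547] r 39.25898063497304
[23.42126357 24.8638468  24.41996378 23.64746477 24.64854784 22.17795736
 24.24046431]
```

The two views agree: the centre is (500.5, 58) and the dial yaw about -1.7°. For the sweep the TCP runs 51 mm from the axis at z≈44, from y≈0 to about y≈100. First I'll descend at the start point.

{"method": "step_arm", "body": {
  "deltas": [0,-5,-6,40,1,0,-10,-8,80,1.6,0,-10,-8,120,1.6,0,-10,-8,150,1.6,0,-10,-8,175,1.6,0,-10,-8,187,1.6,0,-10,-8,187,1.6,0,-10,-8,187,1.6]
}}

```text
t: 4.45
ee_pos: [551.0, -2.4, 45.3]
ee_rot: [3.141, -0.002, -0.031]
wrist_force: [-0.0, 0.2, 0.6]
grip_width: 0.003
grip_force: 0.0
```

```bash
python3 - <<'E'
from h import *
s=get_state(); print(s["t"],s["ee_pos"],s["ee_rot"],s["wrist_force"])
p=get_image("wrist"); cv2.imwrite("pics/w2.png",p["color"][:,:,::-1])
E
```

```text
4.45 [550.95638628  -2.38013207  45.30980772] [ 3.14129412e+00 -1.73824357e-03 -3.06034584e-02] [-0.01643964  0.17847169  0.60575235]
```

View pics/w2.png

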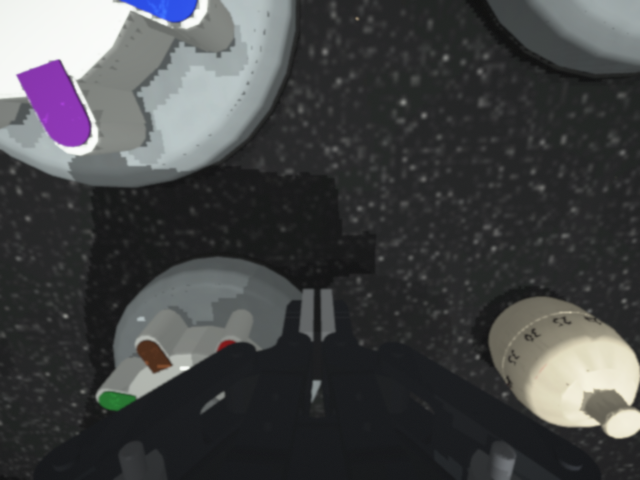

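The fingertip is clear of the dial, to the right of the red lobe at about (230,345). First sweep towards +y.

{"method": "step_arm", "body": {
  "deltas": [0,-1,-6,1,0,0,-1.2,-12,1,0,0,-1.2,-18,1,0,0,-1.2,-24,1,0,0,-1.2,-30,1,0,0,-1.2,-36,1,0,0,-1.2,-42,1,0,0,-1.2,-48,1,0,0,-1.2,-54,1,0,0,-1.2,-60,1,0,0,-1.2,-66,1,0,0,-1.2,-72,1,0,0,-1.2,-78,1,0,0,-1.2,-84,1,0,0,-1.2,-90,1,0,0,-1.2,-96,1,0,0,-1.2,-102,1,0,0,-1.2,-106,1,0,0,-1.2,-106,1,0]
}}

```text
t: 6.88
ee_pos: [552.3, 104.0, 43.3]
ee_rot: [-3.142, 0.0, -0.03]
wrist_force: [-0.4, -0.6, 0.5]
grip_width: 0.002
grip_force: 0.0
```

```bash
python3 - <<'E'
from h import *
s=get_state(); print(s["t"],s["ee_pos"],s["wrist_force"])
p=get_image("top"); q=get_image("wrist"); c=np.zeros((480,800,3),np.uint8)
c[:,:480]=cv2.resize(q["color"][:,:,::-1],(480,360))[[0]*0+list(range(360))+[359]*120]; c[:280,480:]=cv2.resize(p["color"][240:310,255:335,::-1],(320,280),interpolation=3)
cv2.imwrite("pics/s1.png",c)
E
```

```text
6.875 [552.3415537  103.9907276   43.28652962] [-0.37264276 -0.61465707  0.49087082]
```

View pics/s1.png

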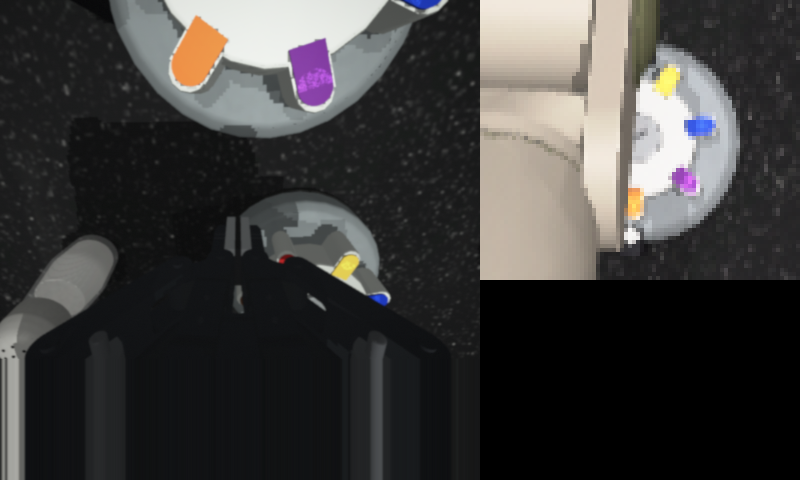

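One click done: orange is now at the pointer, crop (635,205), and the foot hasn't moved. I'll lift, go back and sweep again.

{"method": "step_arm", "body": {
  "deltas": [0,0,-3,-20,0,0,0,-3,-45,0,0,0,20,-48,0,0,0,50,-48,0,0,0,80,-48,0,0,0,102,-48,0,0,0,106,-35,0,0,0,106,-15,0,0,0,106,0,0,0,0,106,0,0,0,0,106,0,0]
}}

```text
t: 8.35
ee_pos: [549.5, -2.0, 43.7]
ee_rot: [3.141, -0.001, -0.03]
wrist_force: [0.6, 0.1, 1.2]
grip_width: -0.002
grip_force: 0.0
```

{"method": "step_arm", "body": {
  "deltas": [0,0,-6,0,0,0,0,-12,0,0,0,0,-18,0,0,0,0,-24,0,0,0,0,-30,0,0,0,0,-36,0,0,0,0,-42,0,0,0,0,-48,0,0,0,0,-54,0,0,0,0,-60,0,0,0,0,-66,0,0,0,0,-72,0,0,0,0,-78,0,0,0,0,-84,0,0,0,0,-90,0,0,0,0,-96,0,0,0,0,-102,0,0,0,0,-106,0,0,0,0,-106,0,0]
}}

```text
t: 10.72
ee_pos: [552.3, 104.0, 43.3]
ee_rot: [-3.142, 0.0, -0.03]
wrist_force: [-0.0, -0.0, -0.3]
grip_width: -0.003
grip_force: 0.0
```

{"method": "step_arm", "body": {
  "deltas": [0,0,-3,-20,0,0,0,-3,-50,0,0,0,-3,-100,0,0,40,20,-150,0,0,40,70,-180,0,0,40,120,-180,0,0,40,170,-180,0,0,40,200,-180,0,0,40,200,-180,0]
}}

```text
t: 11.85
ee_pos: [586.0, -99.4, 223.1]
ee_rot: [3.142, 0.0, -0.034]
wrist_force: [-0.7, 0.2, 0.4]
grip_width: 0.002
grip_force: 0.0
```

```bash
python3 - <<'E'
from h import *
s=get_state(); print(s["t"],s["ee_pos"],s["wrist_force"])
p=get_image("top"); q=get_image("wrist"); c=np.zeros((480,800,3),np.uint8)
c[:360,:480]=cv2.resize(q["color"][:,:,::-1],(480,360)); c[:280,480:]=cv2.resize(p["color"][240:310,255:335,::-1],(320,280),interpolation=3)
cv2.imwrite("pics/s2.png",c)
E
```

```text
11.85 [585.9737673  -99.40116631 223.1025688 ] [-0.6950084   0.17290864  0.418421  ]
```

View pics/s2.png

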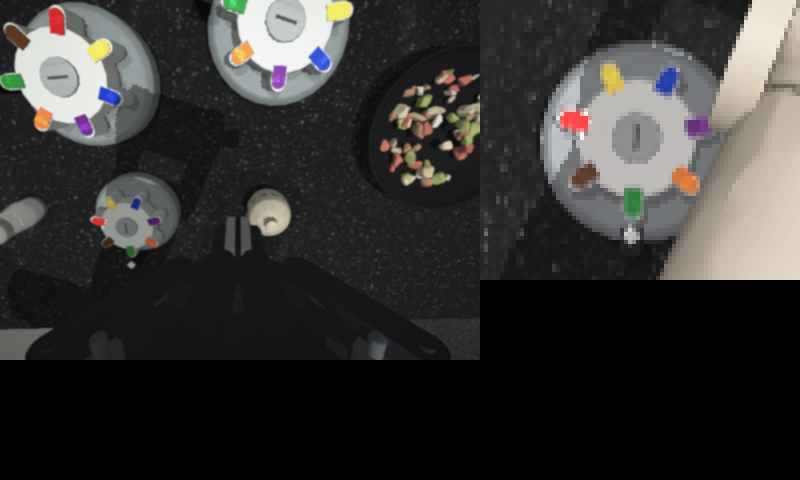

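Green is at rest at the pointer, crop (633,203) above the tip at (631,236). The dial and bystanders are where they were, and the arm is clear.

```bash
python3 -c "
from station import *
print(sign_off())"
```

```text
the job is handed in; nothing more can be done
None
```

The smallest dial is set to green: two counter-clockwise clicks brought the green lobe to rest at the black pointer without passing it, nothing else was seen to move, and I handed the job in at about 12 s with the arm clear.

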